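Load the bench demagnetiser and hold its dial on step three

ROBOT

A 7-joint arm with a two-finger parallel gripper is mounted at the origin on a cart in front of the work surface, level with it; the furniture and walls round the work are solid. World frame = base frame: x ahead of the robot, y to its left, z up, the work surface at z = 0. Lengths are in m, angles in rad, forces in N, time in s.
With the tool pointing down it reaches from about 0.35 to 0.9 m from the base axis. Payload 19.9 kg.
Tool frame: the origin (TCP) lies at the very end of the fingers, on their centre line; the grasp point (between the pads) lies 19 mm behind it; z points along the fingers, y is the line along which they close (so a half turn about z gives the same grasp; the last joint's range is limited). The gripper opens to 85 mm and grips with 20 to 120 N. Pads are 22 mm wide; open, the fingers measure 114 mm over their backs; the gripper's body (76 mm by 85 mm) begins 54 mm behind the grasp point. The pads swing forward as they close: fully open they stand 13 mm farther back than shut.
Start: joints at [1.256, 0.417, -0.01, 1.614, 0.005, 1.111, -0.053], TCP at [0.169, -0.602, 0.231] pointing down, gripper open.
Joint ranges: [-2.81, 2.81], [-0.39, 2.02], [-1.27, 1.25], [0.06, 2.57], [-1.19, 4.33], [0.19, 2], [-2.82, 2.82]. Speed limits (rad/s): [1.89, 1.89, 2.39, 2.39, 3.01, 3.01, 3.01].

INTERFACE

Orientations are given as a unit quaternion [x, y, z, w].
In Python, from bench import env gives the robot as it stands. The module is installed in compiled form; this text tells all that it offers.
- The arm moves only by the shell command python3 -m crank 'ROWS' [OPENING] [FORCE]. ROWS is JSON, a list of rows, each a list of 4 numbers: the shift along the tool's x, y, z in cm, then the turn about the tool's z in rad. A call has 1 to 5 rows; each row shifts and turns the commanded pose from where the row before left it, along the tool's axes as they then stand; what a row does not reach is not made up. A row lasts 1/12 s, in which the tool goes at most 41.7 mm and 7.16 degrees, less where a joint would pass 70% of its speed; a pose out of reach is approached as far as the arm can. A call with a gripper value outside its range is refused whole. OPENING is the closure in counts, from 0 (fully open) to 255 (shut), set as the call begins (- or left out, the last holds). The fingers move at their own pace and stop on an object; FORCE is the grip in N (left out, the last holds). Time passes only in rows, so rows that do not move let the fingers close. It gives the time, the measured TCP pose, the force, the opening and the grip force at its end, in the units of the state.
- env.read_state(): the state, without advancing time (a new reading comes with each control period).
- env.get_image(name): name is "scene" or "side" or "wrist"; returns the picture (400x640x3 uint8, red, green, blue); there is no depth.
- env.calibration(name): a dict with "fx", "fy", "cx", "cy" (pixels), "cam_to_world" (4x4, takes a point from camera to world coordinates); the wrist camera has in their place "mount" (4x4, takes a point from camera to tool coordinates, whose origin is the TCP and whose axes are the flange's). Camera axes: x right, y down, z forward; pixel columns grow to the right and rows downward; lengths in m; the calibration is good to about 2 mm. A picture is of the moment at which its call begins: read the wrist's pose just before it. calibration takes no time and is no camera call.
- env.job_done(): hands the job in; it is judged then, once.
Trained networks look in the newest picture that a camera, given by its name, has taken for a name from the list of things; names that differ only in an ending like _2 or _b are one class to them, and where a whole thing is asked for, a point or a joint stands for the part that bears it (a point fixed in the world has none). Each returns a list of dicts, best first, with "conf" (0 to 1); they miss things now and then, are a little off and sometimes report something else, mostly with a low value. They report only what shows in the picture. A call takes as long as a camera call. They do not tell look-alikes from the thing itself.
- env.find_in(camera, label): "point" ([x, y, z] in m, in world coordinates, good to about 4 mm: the middle of the surface that is visible of it).
- env.trace(camera, label): "mask" (400x640 bool, what is visible of it).
The state is a dict: "clock": time; "qpos": joint angles; "qvel": joint speeds; "effort": joint torques, N m; "eef_pos": TCP position; "ee_rot": TCP orientation; "force": force on the tool from outside, world axes, zero at the start; "torque": the same for the moment, N m; "finger_gap": finger opening in m; "gripper_force": force on a finger pad.
Only numpy, scipy, OpenCV 4.12 (cv2) and the standard library are available. Lean on these libraries where they do the work, as an engineer would, in place of code of your own. Each camera call takes 0.05 s, during which the arm holds its last target. There are 200 camera calls.

TASK

Lower the large dark steel collar and then the small bright one over the brass post of the blue bench demagnetiser, both fully home and let go, without dropping them down the post. Then turn the spring-return dial clockwise past its first two clicks to the third, where the handle points at the orange mark, and finish still holding it there, because it springs back when released. Leave the bin, sanding block, chalk and pencil where they are.

Things in the scene. Friction and masses are not known exactly. Their poses are not given: they have to be found in the camera images.
- demagnetiser: Bench demagnetiser, fixed: flat blue housing with grey top, 140 (x) x 260 (y) x 45 mm high; origin at the centre of its underside. Brass post at its (0, +65) mm, dial axis at (0, -70) mm. Flat marks on top, 45 mm from the dial axis: white (rest), two small black (clicks 1, 2), larger orange (click 3), at +0.6, +0.2, -0.2, -0.6 rad from its x axis (counterclockwise positive).
- post_seat (a point): Foot of the brass post, on its axis, on the steel seat disc (72 mm diameter, 4 mm thick, its top 49 mm above the worktop). Post 18 mm diameter, 60 mm high above the seat, the last 8 mm tapering to 9 mm diameter. z up.
- post_top (a point): Top of the brass post, on its axis, 109 mm above the worktop.
- dial_turn (a joint): Dial angle in rad: 0 at rest, grows as the dial turns clockwise seen from above. Clicks (detents) at 0.4, 0.8 and 1.2 (= third, orange mark); hard stop at 1.55. A spring always drives it back to 0, also from the clicks: about 0.08 N m at rest, rising to 0.18 N m at the third, and the clicks add or take off 0.06 N m.
- dial_handle: Grey bar handle on the black dial disc (64 mm diameter, top 53 mm above the worktop). Bar 58 mm long (x, -28 to +30 mm), 14 mm thick (y), 28 mm high, top 81 mm above the worktop; origin on the dial axis at the bar's underside, so the bar turns about it. x is the pointing end (orange line on top); at rest it points at the white mark.
- large_collar: Large dark steel collar lying flat, 60 mm outside diameter, 22 mm bore, 24 mm high, about 0.3 kg; origin at the centre of its underside, z along the bore. Fully home when its underside is on the seat.
- small_collar: Small bright metal collar lying flat, 46 mm outside diameter, 22 mm bore, 20 mm high, about 0.16 kg; origin at the centre of its underside, z along the bore. Fully home when it lies on the large collar, underside 24 mm above the seat.
- screw_bin: Open dark grey parts bin with screws, 102 x 110 x 52 mm, bystander; origin at the centre of its underside.
- sanding_block: Brown sanding block, 116 x 80 x 26 mm, bystander; origin at the centre of its underside.
- chalk: Orange stick of marking chalk, 15 x 56 x 11 mm, bystander; origin at the centre of its underside.
- pencil: Orange pencil, 174 x 35 x 7 mm as it lies, bystander; origin at the centre of its underside.
Not all that is in view belongs to the job. Several things have the shape of the small_collar; the one meant has the colours described above.

How it is judged:
On the way, in this order (a step that is already met when the one before it is completed fails the run):
1. the large collar is home on the seat, let go (horizontal distance between large_collar and post_seat below 0.005 m and z of large_collar in the frame of post_seat between -0.003 and 0.003 m and angle between large_collar's own z axis and vertical below 0.1 rad and contact force between each of the arm, the fingers and large_collar below 0.1 N), for 0.2 s.
2. the small collar is home on top of it, let go (horizontal distance between each of large_collar, small_collar and post_seat below 0.005 m and z of large_collar in the frame of post_seat between -0.003 and 0.003 m and angle between each of large_collar, small_collar's own z axis and vertical below 0.1 rad and z of small_collar in the frame of post_seat between 0.021 and 0.028 m and contact force between each of the arm, the fingers and small_collar below 0.1 N), for 0.2 s.
3. the dial is held by the fingers at the third click (value of joint dial_turn between 1.05 and 1.35 rad and contact force between the fingers and dial_handle above 1 N), for 0.3 s.
At the end, for the whole second after the job is handed in: Large collar within 3 mm of the seat, small one on it (underside 21-28 mm above the seat); both within 5 mm of the post axis, 0.1 rad of level, untouched; the dial still (0.15 rad/s) at 1.05 to 1.35 rad, the fingers pressing its handle with over 1 N (all of step 2 and all of step 3 and contact force between each of the arm, the fingers and large_collar below 0.1 N and velocity of joint dial_turn between -0.15 and 0.15 rad/s); the arm keeps its last pose, push and grip.
It fails at once if a collar is let fall down the post (faster than 0.45 m/s, out of the fingers) (horizontal distance between large_collar and post_seat below 0.006 m and contact force between the fingers and large_collar below 0.05 N and linear speed of large_collar above 0.45 m/s).
It fails at once if a collar is let fall down the post (faster than 0.45 m/s, out of the fingers) (horizontal distance between small_collar and post_seat below 0.006 m and contact force between the fingers and small_collar below 0.05 N and linear speed of small_collar above 0.45 m/s).
It fails at once if the bin, sanding block, chalk or pencil is moved by more than 20 mm (distance of any of screw_bin, sanding_block, chalk, pencil from where it was at the start of the episode above 0.02 m).
It also fails if it takes over 70 s, if anything falls off the work surface, if the arm or the gripper's body presses on something with over 40 N, if the wrist force passes 120 N, or if a joint passes its speed limit or range.

## Working session

There is one attempt and no reset: what is moved stays moved. The work goes in short steps, Python scripts to look and compute and a shell command to move; the robot and the scene stay as the last step left them, time stands still between calls to the robot, and variables do not carry over. Pictures are saved under pics/ and viewed, at most 10 in all, crops included, and the job is handed in when it is done.

```bash
mkdir -p pics
cat > h.py <<'E'
from bench import env
import numpy as np, cv2
from scipy.spatial.transform import Rotation as R
def shot(cam,name):
    s=env.read_state(); im=env.get_image(cam); cv2.imwrite(f'pics/{name}.png',im[:,:,::-1]); return s,im
def pose(cam,s=None):
    c=env.calibration(cam)
    if cam!='wrist': return c,np.array(c['cam_to_world'])
    T=np.eye(4);T[:3,:3]=R.from_quat(s['ee_rot']).as_matrix();T[:3,3]=s['eef_pos']
    return c,T@np.array(c['mount'])
def ray(cam,uv,z,s=None):
    c,T=pose(cam,s); d=T[:3,:3]@np.array([(uv[0]-c['cx'])/c['fx'],(uv[1]-c['cy'])/c['fy'],1])
    return T[:3,3]+d*(z-T[2,3])/d[2]
def proj(cam,p,s=None):
    c,T=pose(cam,s); q=np.linalg.inv(T)@np.append(p,1); return np.array([c['fx']*q[0]/q[2]+c['cx'],c['fy']*q[1]/q[2]+c['cy']])
def go(p,s=None,yaw=None):
    "rows (cm) in tool axes to bring the TCP to p"
    s=s or env.read_state(); r=R.from_quat(s['ee_rot']); return np.round(r.inv().apply(np.array(p)-s['eef_pos'])*100,2)
E
python3 - <<'E'
from h import *
s,_=shot('scene','scene1'); 
print({k:np.round(v,3) for k,v in s.items()}); print(R.from_quat(s['ee_rot']).as_matrix().round(3))
for l in ['demagnetiser','post_top','dial_handle','large_collar','small_collar','screw_bin','sanding_block','chalk','pencil']:
    for d in env.find_in('scene',l): print(l,np.round(d['point'],3),round(d['conf'],2),proj('scene',d['point']).round())
E
```

```text
{'clock': np.float64(0.0), 'qpos': array([ 1.255,  0.418, -0.01 ,  1.614,  0.005,  1.111, -0.053]), 'qvel': array([-0.001, -0.   ,  0.001,  0.001, -0.001,  0.001,  0.   ]), 'effort': array([-1.0000e-03, -8.6444e+01,  6.7900e-01, -4.3489e+01,  1.9000e-02,
        7.0000e-03, -0.0000e+00]), 'eef_pos': array([ 0.169, -0.601,  0.231]), 'ee_rot': array([ 0.991,  0.136, -0.   , -0.001]), 'force': array([0.292, 0.201, 0.334]), 'torque': array([-0.018, -0.055,  0.015]), 'gripper_force': np.float64(0.0), 'finger_gap': np.float64(0.085)}
[[ 0.963  0.27  -0.   ]
 [ 0.27  -0.963  0.001]
 [-0.    -0.001 -1.   ]]
demagnetiser [0.557 0.008 0.042] 0.81 [321. 189.]
post_top [0.564 0.011 0.046] 0.82 [319. 187.]
dial_handle [ 0.588 -0.077  0.06 ] 0.79 [334. 169.]
large_collar [0.44  0.315 0.023] 0.55 [263. 260.]
small_collar [0.574 0.188 0.016] 0.57 [272. 217.]
small_collar [0.479 0.186 0.013] 0.47 [292. 234.]
small_collar [0.618 0.271 0.021] 0.44 [241. 221.]
small_collar [ 0.59  -0.076  0.06 ] 0.43 [333. 169.]
screw_bin [0.624 0.452 0.017] 0.69 [185. 249.]
screw_bin [ 0.59  -0.077  0.059] 0.55 [333. 169.]
sanding_block [ 0.421 -0.37   0.027] 0.91 [430. 166.]
chalk [0.561 0.011 0.045] 0.71 [319. 188.]
pencil [0.382 0.522 0.007] 0.58 [209. 318.]
```

View pics/scene1.png

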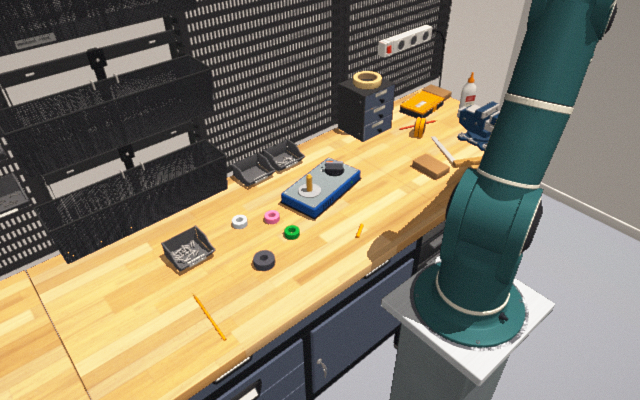

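Could be taken for the small collar: bright ring (240,221), pink (272,217), green (292,232). The large dark one is at (263,260). By the description I choose (240,221), and I'll check it in one close crop.

Run:
```python
from h import *
im=cv2.imread('pics/scene1.png'); cv2.imwrite('pics/crop1.png',cv2.resize(im[150:290,160:380],None,fx=3.6,fy=3.6,interpolation=cv2.INTER_CUBIC))
s,im=shot('side','side1')
for l in ['demagnetiser','post_top','dial_handle','large_collar','small_collar','chalk']:
    for d in env.find_in('side',l): print(l,np.round(d['point'],3),round(d['conf'],2),proj('side',d['point']).round())
print(go([0.44,0.315,0.28]),R.from_quat(s['ee_rot']).as_euler('xyz'))
```

```text
demagnetiser [ 0.636 -0.134  0.041] 0.53 [390. 232.]
post_top [ 0.63  -0.132  0.04 ] 0.71 [388. 232.]
large_collar [0.438 0.298 0.022] 0.52 [274. 198.]
chalk [0.36  0.024 0.011] 0.43 [289. 242.]
[ 50.88 -80.93  -4.87] [-3.14142934e+00  1.57519470e-05  2.73829346e-01]
```

View pics/crop1.png

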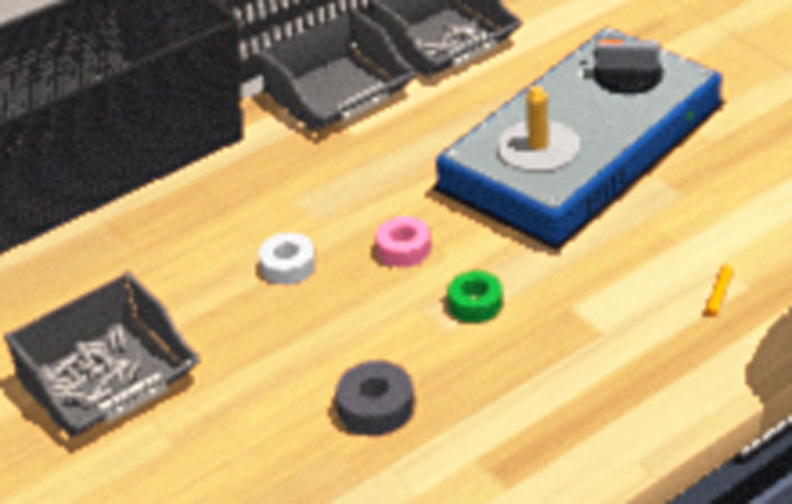

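View pics/side1.png

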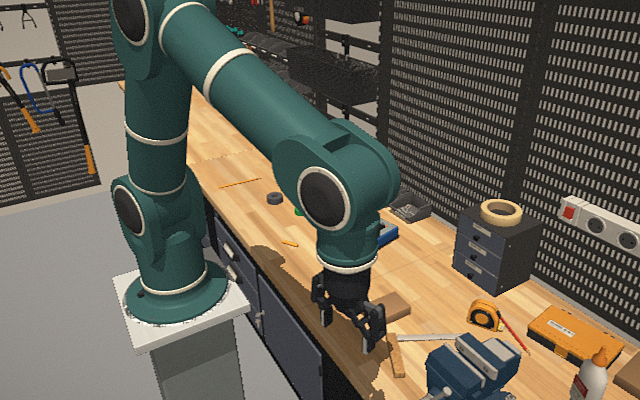

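The crop shows the white, bright metallic ring (crop 287,258) as clearly distinct from the pink and green ones, with the large dark collar at crop (374,397). The post stands at crop (538,120) and the dial handle at (625,55). The side view shows the arm over the right part of the bench with a clear path. Setting out.

```bash
python3 -m crank '[[2.9,-2.6,-0.4,0],[2.9,-2.6,-0.4,0],[2.9,-2.6,-0.4,0],[2.9,-2.6,-0.4,0],[2.9,-2.6,-0.4,0]]' 0; python3 -m crank '[[2.9,-2.6,-0.4,0],[2.9,-2.6,-0.4,0],[2.9,-2.6,-0.4,0],[2.9,-2.6,-0.4,0],[2.9,-2.6,-0.4,0]]'; python3 -m crank '[[2.9,-2.6,0,0],[2.9,-2.6,0,0],[1.1,-4,0,0],[1.1,-4,0,0],[1.1,-4,0,0]]'; python3 -c "
from h import *
print(go([0.435,0.31,0.24]),env.read_state()['qpos'].round(2))"
```

```text
clock: 1.27
eef_pos: [0.2741, -0.4357, 0.2515]
ee_rot: [0.991, 0.136, -0.0, 0.0]
force: [0.8, -0.8, 0.8]
finger_gap: 0.0852
gripper_force: 0.0
clock: 1.68
eef_pos: [0.3785, -0.2712, 0.2718]
ee_rot: [0.991, 0.136, 0.0, 0.0]
force: [0.5, -1.7, -0.4]
finger_gap: 0.0856
gripper_force: 0.0
clock: 2.1
eef_pos: [0.4187, -0.0809, 0.2713]
ee_rot: [0.991, 0.136, 0.0, 0.0]
force: [0.7, 0.5, 1.5]
finger_gap: 0.0853
gripper_force: 0.0
[ 12.14 -37.19   3.13] [ 0.56  0.03 -0.45  2.01  0.01  1.1  -1.19]
```

```bash
python3 -m crank '[[1.2,-3.7,0.3,0],[1.2,-3.7,0.3,0],[1.2,-3.7,0.3,0],[1.2,-3.7,0.3,0],[1.2,-3.7,0.3,0]]' ; python3 -m crank '[[1.2,-3.7,0.3,0],[1.2,-3.7,0.3,0],[1.2,-3.7,0.3,0],[1.2,-3.7,0.3,0],[0,0,0,0]]'
python3 - <<'E'
from h import *
s,im=shot('wrist','w1')
print(s['eef_pos'].round(4),s['qpos'].round(2))
for l in ['large_collar','small_collar']:
    for d in env.find_in('wrist',l): print(l,np.round(d['point'],4),round(d['conf'],2),proj('wrist',d['point'],s).round())
    for d in env.trace('wrist',l):
        (c,w,a)=cv2.minAreaRect(np.argwhere(d['mask'])[:,::-1].astype(np.float32)); print(' mask',d['conf'],c,w,ray('wrist',c,.02,s))
E
```

```text
clock: 2.52
eef_pos: [0.4264, 0.1134, 0.2566]
ee_rot: [0.991, 0.136, 0.001, 0.0]
force: [2.5, -0.1, -0.7]
finger_gap: 0.0854
gripper_force: 0.0
clock: 2.93
eef_pos: [0.4314, 0.2738, 0.2441]
ee_rot: [0.99, 0.14, -0.0, -0.002]
force: [-1.4, 0.3, -1.1]
finger_gap: 0.0854
gripper_force: 0.0
[0.4314 0.2738 0.2441] [ 0.03  0.27 -0.76  1.86  0.21  1.09 -2.1 ]
large_collar [0.4473 0.3177 0.0244] 0.66 [289. 151.]
 mask 0.71 (293.0, 152.5) (47.0, 46.0) [0.44617128 0.31275831 0.02      ]
small_collar [0.6159 0.2732 0.0183] 0.97 [366.  14.]
small_collar [0.58   0.1915 0.0223] 0.93 [423.  70.]
small_collar [0.4842 0.1862 0.0231] 0.78 [398. 152.]
 mask 0.91 (424.0, 71.5) (43.0, 42.0) [0.57947828 0.18974955 0.02      ]
 mask 0.86 (398.5295104980469, 149.3823699951172) (36.62287902832031, 36.865413665771484) [0.4869973  0.18544651 0.02      ]
 mask 0.55 (368.9999694824219, 14.999998092651367) (41.99999237060547, 29.999996185302734) [0.61546856 0.27003995 0.02      ]
```

View pics/w1.png

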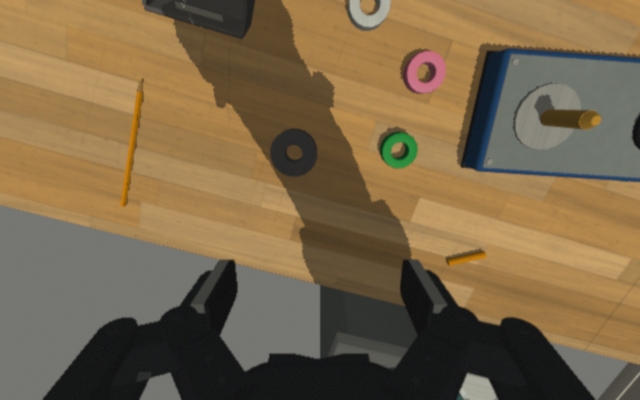

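The wrist view shows the large dark collar at (293,152), the white ring at (369,10), pink at (425,71), green at (398,150), the post foot at (548,115) and chalk at (466,258). Moving above the large collar for a close look.

```bash
python3 -m crank '[[1.2,-1.7,3.5,0],[1.2,-1.7,3.5,0],[0,0,3.5,0],[0,0,0,0]]'
python3 - <<'E'
from h import *
s,im=shot('wrist','w2')
print(s['eef_pos'].round(4),s['qpos'].round(2),'tcp px',proj('wrist',s['eef_pos'],s))
for l in ['large_collar']:
    for d in env.find_in('wrist',l): print(l,np.round(d['point'],4),round(d['conf'],2))
    for d in env.trace('wrist',l):
        (c,w,a)=cv2.minAreaRect(np.argwhere(d['mask'])[:,::-1].astype(np.float32)); print(' mask',d['conf'],c,w,ray('wrist',c,.022,s),go(ray('wrist',c,.022,s),s))
E
```

```text
clock: 3.52
eef_pos: [0.445, 0.3039, 0.1341]
ee_rot: [0.991, 0.136, -0.003, 0.001]
force: [-0.9, -0.9, -1.3]
finger_gap: 0.0854
gripper_force: 0.0
[0.445  0.3039 0.1341] [-0.1   0.47 -0.69  1.89  0.37  0.92 -2.27] tcp px [319.26662778 260.82023304]
large_collar [0.4528 0.315  0.029 ] 0.96
 mask 0.83 (310.5000305175781, 192.00001525878906) (64.34671783447266, 64.34671020507812) [0.44848668 0.31262746 0.022     ] [ 0.65 -0.77 11.2 ]
```

View pics/w2.png

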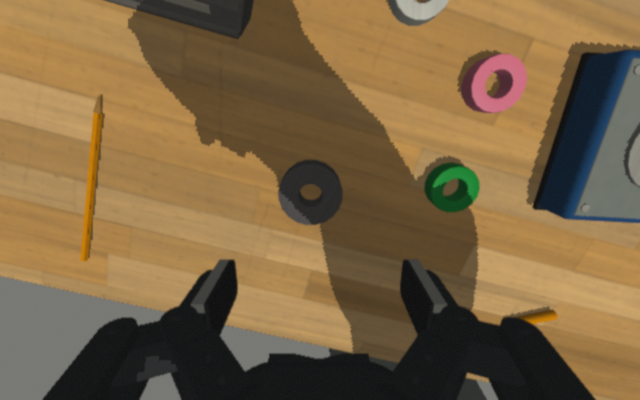

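The wrist view shows the collar at (310,192), almost straight under the camera; the fingers point at (319,261). Descending and gripping.

```bash
python3 -m crank '[[0.3,-0.4,1,0],[0.35,-0.37,3,0],[0,0,3.5,0],[0,0,3,0],[0,0,1,0]]'; python3 -m crank '[[0,0,1,0],[0,0,0.7,0],[0,0,0,0]]'; python3 -c "
from h import *
print(go([0.4483,0.3126,0.0]))"
```

```text
clock: 4.08
eef_pos: [0.4507, 0.3143, 0.0222]
ee_rot: [0.991, 0.136, -0.001, 0.001]
force: [-0.4, -0.8, -0.5]
finger_gap: 0.0851
gripper_force: 0.0
clock: 4.33
eef_pos: [0.4515, 0.3155, 0.0077]
ee_rot: [0.991, 0.136, 0.0, -0.0]
force: [-0.6, -0.2, 0.2]
finger_gap: 0.0857
gripper_force: 0.0
[-0.39  0.2   0.77]
```

```bash
python3 -m crank '[[-0.3,0.2,0.7,0],[0,0,0,0]]';  python3 -m crank '[[0,0,0,0],[0,0,0,0],[0,0,0,0],[0,0,0,0]]' 255 50; python3 -c "
from h import *
print(go([0.4483,0.3126,0.0]))"
```

```text
clock: 4.5
eef_pos: [0.4486, 0.3122, 0.0004]
ee_rot: [0.991, 0.136, 0.0, 0.0]
force: [-0.3, 0.3, -0.3]
finger_gap: 0.0856
gripper_force: 0.0
clock: 4.83
eef_pos: [0.449, 0.3129, 0.0014]
ee_rot: [0.991, 0.137, 0.001, 0.0]
force: [-3.8, -3.7, 16.5]
finger_gap: 0.0585
gripper_force: 50.2
[-0.08  0.01  0.14]
```

```bash
python3 -m crank '[[0,0,-1,0],[0,0,-3.5,0],[0,0,-4,0],[0,0,-4,0],[0,0,-4,0]]'
python3 - <<'E'
from h import *
s0=dict(eef_pos=[0.4314,0.2738,0.2441],ee_rot=[0.99,0.14,0,-0.002])
q=ray('wrist',(548,116),.049,s0); print(q)
s=env.read_state();print(s['finger_gap'],s['force'],s['qpos'].round(2),go([q[0],q[1],.18]))
E
```

```text
clock: 5.25
eef_pos: [0.448, 0.3126, 0.1676]
ee_rot: [0.991, 0.137, -0.0, -0.0]
force: [1.8, 1.0, -2.0]
finger_gap: 0.0584
gripper_force: 55.6
[0.57032182 0.04714468 0.049     ]
0.05838004610991859 [ 1.79489228  0.96245345 -2.01707384] [-0.09  0.44 -0.72  1.85  0.35  0.98 -2.26] [ 4.58 28.87 -1.25]
```

```bash
python3 -m crank '[[0,2.5,-0.3,0],[0,3.6,-0.3,0],[0,3.6,-0.3,0],[0,3.6,-0.3,0],[0,3.6,0,0]]'; python3 -m crank '[[0,3.6,0,0],[0,3.6,0,0],[0,2.5,0,0],[0,1,0,0],[0,0,0,0]]'
python3 - <<'E'
from h import *
s,im=shot('wrist','w3')
print(s['eef_pos'].round(4),s['qpos'].round(2),s['finger_gap'])
for l in ['demagnetiser','dial_handle','post_top','large_collar']:
    for d in env.find_in('wrist',l): print(l,np.round(d['point'],4),round(d['conf'],2))
E
```

```text
clock: 5.67
eef_pos: [0.4946, 0.1485, 0.1785]
ee_rot: [0.991, 0.137, 0.001, 0.0]
force: [0.7, -0.3, -2.6]
finger_gap: 0.058
gripper_force: 55.6
clock: 6.08
eef_pos: [0.5237, 0.0443, 0.1776]
ee_rot: [0.991, 0.135, -0.0, 0.0]
force: [-0.3, 0.4, -2.4]
finger_gap: 0.0585
gripper_force: 55.6
[0.5237 0.0443 0.1776] [ 0.4   0.37 -0.66  1.9   0.28  0.96 -1.68] 0.058467366679603304
demagnetiser [ 0.5892 -0.0115  0.0402] 0.58
dial_handle [ 0.5985 -0.0783  0.0549] 0.67
large_collar [0.5258 0.048  0.1993] 0.79
large_collar [ 0.4302 -0.36    0.0251] 0.18
```

View pics/w3.png

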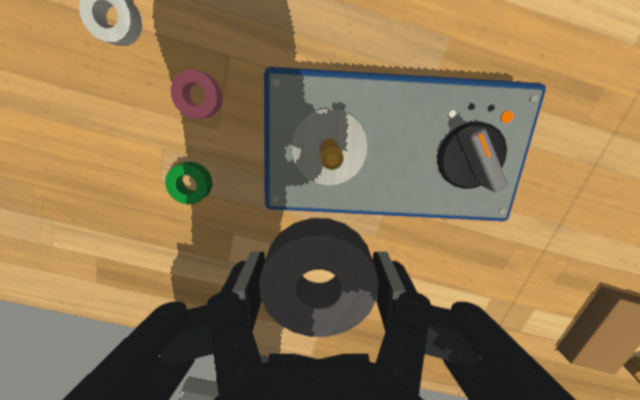

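The collar sits in the grip at (319,280). The seat disc is at (331,146) with the post on it at about (331,155), and the dial handle is at (485,150). The marks are white (452,114), black (471,106) and (490,107), and orange (507,117). I'll fit these.

```bash
cat >> h.py <<'E'
from scipy.optimize import minimize
def circ(cam,c,r,z,s,n=60):
    t=np.linspace(0,2*np.pi,n); return np.array([proj(cam,[c[0]+r*np.cos(a),c[1]+r*np.sin(a),z],s) for a in t])
def sil(c,r,z0,z1,s,sh=(400,640)):
    p=np.vstack([circ('wrist',c,r,z0,s),circ('wrist',c,r,z1,s)]).astype(np.float32)
    m=np.zeros(sh,np.uint8); cv2.fillConvexPoly(m,np.round(cv2.convexHull(p)*16).astype(np.int32),1,shift=4); return m>0
def fitcyl(mask,c0,r,z0,z1,s):
    f=lambda x:-((sil(x,r,z0,z1,s)&mask).sum()/(sil(x,r,z0,z1,s)|mask).sum())
    o=minimize(f,c0,method='Nelder-Mead',options=dict(initial_simplex=np.array(c0)+[[0,0],[.006,0],[0,.006]],xatol=2e-4)); return o.x,-o.fun
E
python3 - <<'E'
from h import *
s=env.read_state(); im=cv2.imread('pics/w3.png')[:,:,::-1]; e=s['eef_pos']
for px,z in [((331,146),.049),((331,157),.109)]: print(px,ray('wrist',px,z,s))
for d in env.trace('wrist','large_collar')[:1] or []: pass
env.get_image('wrist')
for d in env.trace('wrist','large_collar'):
    x,i=fitcyl(d['mask'],e[:2],.03,e[2]-.001,e[2]+.023,s); print('collar',d['conf'],x,i,go([*x,e[2]],s))
# seat: light low-saturation disc
hsv=cv2.cvtColor(im,cv2.COLOR_RGB2HSV)
W=ray('wrist',(452,114),.045,s);O=ray('wrist',(507,117),.045,s);B1=ray('wrist',(471,106),.045,s);B2=ray('wrist',(490,107),.045,s)
print('marks',W,B1,B2,O)
# circle radius 45mm: centre from white & orange, +-0.6
m=(W+O)/2; d=(O-W)[:2]; n=np.linalg.norm(d); print('chord',n,'exp',2*.045*np.sin(.6)); u=np.array([d[1],-d[0]])/n
# x axis of device is perpendicular to chord; W is at +y side
X=np.array([-d[1],d[0]])/n; X=X if X[0]>0 else -X; print('devx',X,'yaw',np.arctan2(X[1],X[0])); c=m[:2]-X*.045*np.cos(.6); Y=np.array([-X[1],X[0]])
print('dial',c,'post from dial',c+Y*.135)
for p in [(270,73),(541,88),(506,218),(268,207)]: print(p,ray('wrist',p,.045,s)[:2])
for dx in [(0,0)]:
    for z,r in[(.049,.036),(.109,.0045)]: print(proj('wrist',[*(c+Y*.135),z],s))
E
```

```text
(331, 146) [0.57061335 0.05005468 0.049     ]
(331, 157) [0.57014322 0.05253645 0.109     ]Traceback (most recent call last):
  File "<stdin>", line 7, in <module>
  File "h.py", line 27, in fitcyl
    o=minimize(f,c0,method='Nelder-Mead',options=dict(initial_simplex=np.array(c0)+[[0,0],[.006,0],[0,.006]],xatol=2e-4)); return o.x,-o.fun
    res = _minimize_neldermead(fun, x0, args, callback, bounds=bounds,
                               **options)
    fxcc = func(xcc)
    fx = function(np.copy(x), *(wrapper_args + args))
  File "h.py", line 26, in <lambda>
    f=lambda x:-((sil(x,r,z0,z1,s)&mask).sum()/(sil(x,r,z0,z1,s)|mask).sum())
                                                ~~~^^^^^^^^^^^^^
  File "h.py", line 23, in sil
    p=np.vstack([circ('wrist',c,r,z0,s),circ('wrist',c,r,z1,s)]).astype(np.float32)
                 ~~~~^^^^^^^^^^^^^^^^^^
  File "h.py", line 21, in circ
    t=np.linspace(0,2*np.pi,n); return np.array([proj(cam,[c[0]+r*np.cos(a),c[1]+r*np.sin(a),z],s) for a in t])
                                                 ~~~~^^^^^^^^^^^^^^^^^^^^^^^^^^^^^^^^^^^^^^^^^^^^^
  File "h.py", line 15, in proj
    c,T=pose(cam,s); q=np.linalg.inv(T)@np.append(p,1); return np.array([c['fx']*q[0]/q[2]+c['cx'],c['fy']*q[1]/q[2]+c['cy']])
        ~~~~^^^^^^^
  File "h.py", line 7, in pose
    c=env.calibration(cam)
ValueError: time passes only in moves, steps and waits
```

```bash
python3 - <<'E'
t=open('h.py').read()
t=t.replace("    c=env.calibration(cam)\n","    c=CAL.get(cam) or CAL.setdefault(cam,env.calibration(cam))\n").replace("def pose","CAL={}\ndef pose",1)
open('h.py','w').write(t)
E
cat > fit1.py <<'E'
from h import *
s=env.read_state(); e=s['eef_pos']; env.get_image('wrist')
for d in env.trace('wrist','large_collar'):
    x,i=fitcyl(d['mask'],e[:2],.03,e[2]-.001,e[2]+.023,s); print('collar',d['conf'],x,i,go([*x,e[2]],s))
W,B1,B2,O=[ray('wrist',p,.045,s)[:2] for p in [(452,114),(471,106),(490,107),(507,117)]]
d=O-W; n=np.linalg.norm(d); print('chord',n,'exp',2*.045*np.sin(.6))
X=np.array([-d[1],d[0]])/n; X=X if X[0]>0 else -X; c=(W+O)/2-X*.045*np.cos(.6); Y=np.array([-X[1],X[0]])
print('devyaw',np.arctan2(X[1],X[0]),'dial',c,'post from dial',c+Y*.135)
for p in [(270,73),(541,88),(506,218),(268,207)]: print(p,ray('wrist',p,.045,s)[:2])
E
python3 fit1.py
```

```text
collar 0.76 [0.51913017 0.04700286] 0.906900878293601 [-0.41 -0.03  0.  ]
collar 0.48 [0.52312985 0.04779357] 0.0 [0. 0. 0.]
chord 0.05085857606243836 exp 0.05081782260555318
devyaw 0.22327426360738387 dial [ 0.59741963 -0.08194673] post from dial [0.56752742 0.04970225]
(270, 73) [0.61637839 0.11847067]
(541, 88) [ 0.66981861 -0.11582116]
(506, 218) [ 0.54884923 -0.14502149]
(268, 207) [0.49419919 0.09317694]
```

Run:
```python
from h import *
s=env.read_state(); e=s['eef_pos']; r=R.from_quat(s['ee_rot'])
im=cv2.imread('pics/w3.png',0)
print('col 319',[(i,int(im[i,319])) for i in range(210,345,1) if abs(int(im[i,319])-int(im[i-1,319]))>12])
for dx in [-.006,-.004,-.002,0,.002]:
    c=(e+r.apply([dx,0,0]))[:2]; o=[]
    for rr,z in [(.03,0),(.03,.024),(.011,0.),(.011,.024)]:
        p=circ('wrist',c,rr,e[2]-.001+z,s); o.append((p[:,1].min().round(),p[:,1].max().round()))
    print(dx,o)
```

```text
col 319 [(211, 104), (212, 143), (213, 161), (217, 132), (218, 88), (219, 51), (269, 106), (270, 165), (271, 187), (282, 130), (283, 75), (284, 44), (308, 57), (309, 75), (336, 107), (337, 135), (338, 150)]
-0.006 [(np.float64(221.0), np.float64(312.0)), (np.float64(241.0), np.float64(343.0)), (np.float64(252.0), np.float64(286.0)), (np.float64(276.0), np.float64(314.0))]
-0.004 [(np.float64(217.0), np.float64(310.0)), (np.float64(237.0), np.float64(340.0)), (np.float64(249.0), np.float64(283.0)), (np.float64(273.0), np.float64(311.0))]
-0.002 [(np.float64(214.0), np.float64(307.0)), (np.float64(233.0), np.float64(337.0)), (np.float64(246.0), np.float64(280.0)), (np.float64(269.0), np.float64(307.0))]
0 [(np.float64(210.0), np.float64(304.0)), (np.float64(229.0), np.float64(334.0)), (np.float64(242.0), np.float64(277.0)), (np.float64(265.0), np.float64(304.0))]
0.002 [(np.float64(207.0), np.float64(301.0)), (np.float64(225.0), np.float64(331.0)), (np.float64(239.0), np.float64(274.0)), (np.float64(262.0), np.float64(301.0))]
```

```bash
python3 -c "
from h import *
print(go([.572,.052,.12]))"
```

```text
[4.82 0.88 5.73]
```

```bash
python3 -m crank '[[2.4,0.4,0,0],[2.4,0.4,0,0],[0,0,2.5,0],[0,0,2.5,0],[0,0,0,0]]'
python3 - <<'E'
from h import *
s,im=shot('wrist','w4'); print(s['eef_pos'],s['force'],go([.572,.052,.12]))
cv2.imwrite('pics/w4c.png',cv2.resize(im[100:400,170:470,::-1],None,fx=2,fy=2))
print(proj('wrist',[.569,.051,.109],s))
E
```

```text
clock: 7.0
eef_pos: [0.5695, 0.0521, 0.1232]
ee_rot: [0.991, 0.137, -0.003, -0.0]
force: [-1.0, -0.2, -3.9]
finger_gap: 0.0582
gripper_force: 55.6
[0.56954397 0.0520742  0.12319138] [-0.96306066 -0.18947281 -3.88960151] [0.16 0.08 0.56]
[320.6729797  249.86830504]
```

View pics/w4c.png

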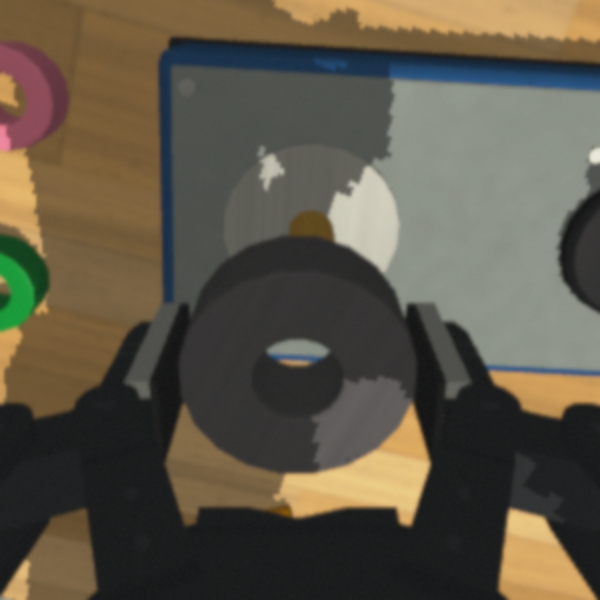

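The crop shows the collar at (298,370), the seat disc centred near (312,228) and the brass post edge at (311,212), so the post is slightly right of the collar. Fitting the disc.

Run:
```python
from h import *
s=env.read_state(); e=s['eef_pos']; r=R.from_quat(s['ee_rot']); print(e)
def ext(c,rr,z): p=circ('wrist',c,rr,z,s); return np.r_[p.min(0),p.max(0)].round(1)
# observed seat: left 282 right 370 top 171.5 ; post top-most row ~205 cols 314.5..336.5
for c in [(.569,.051),(.571,.051),(.569,.048),(.567,.051)]: print(c,'seat',ext(c,.036,.049),'foot',ext(c,.009,.049),'posttop',ext(c,.0045,.109))
# observed collar: outer left 260 right 377; bottom outer min row 218, top outer max 336
for dx in [-.004,-.002,0]:
    c=(e+r.apply([dx,0,0]))[:2]; print(dx,'bot',ext(c,.03,e[2]-.001),'top',ext(c,.03,e[2]+.023),'hole',ext(c,.011,e[2]+.023))
```

```text
[0.57030084 0.05234557 0.1255789 ]
(0.569, 0.051) seat [276.  170.5 364.4 252.9] foot [309.2 203.4 331.2 223.9] posttop [313.5 242.7 328.  255.6]
(0.571, 0.051) seat [276.6 168.  365.2 250.9] foot [309.8 201.1 331.9 221.8] posttop [314.3 239.8 328.9 252.9]
(0.569, 0.048) seat [279.6 171.5 367.9 253.8] foot [312.7 204.3 334.8 224.8] posttop [318.1 243.8 332.7 256.8]
(0.567, 0.051) seat [275.5 172.9 363.6 254.9] foot [308.5 205.6 330.5 226.1] posttop [312.6 245.5 327.1 258.3]
-0.004 bot [266.6 217.3 371.9 309.4] top [258.2 237.1 380.5 340.4] hole [297.  273.  341.8 310.7]
-0.002 bot [266.3 213.8 372.2 306.6] top [257.9 233.1 380.8 337.3] hole [296.9 269.3 341.9 307.4]
0 bot [266.1 210.3 372.4 303.9] top [257.6 229.1 381.1 334.3] hole [296.8 265.7 342.  304.1]
```

```bash
python3 -m crank '[[0,0,0,0],[0,0,0,0],[0,0,0,0]]'
python3 - <<'E'
from h import *
s,im=shot('wrist','w5'); print(s['eef_pos'],s['ee_rot'],s['qvel'].round(3))
a=cv2.imread('pics/w4.png'); b=im[:,:,::-1].copy()
for n,(x0,x1,y0,y1) in dict(seat=(275,380,120,212),collar=(262,375,220,330)).items():
    m=cv2.matchTemplate(b[y0-15:y1+15,x0-15:x1+15],a[y0:y1,x0:x1],cv2.TM_CCOEFF_NORMED); _,v,_,l=cv2.minMaxLoc(m); print(n,v,l[0]-15,l[1]-15)
g=cv2.cvtColor(b,cv2.COLOR_BGR2HSV)
for row in (208,211,214): print(row,[(c,*map(int,g[row,c])) for c in range(306,346,2)])
print('axis at seat',proj('wrist',[*s['eef_pos'][:2],.049],s),proj('wrist',[*s['eef_pos'][:2],.109],s))
print('seat ray',ray('wrist',(326,213),.049,s))
E
```

```text
clock: 7.3
eef_pos: [0.5723, 0.0523, 0.1288]
ee_rot: [0.991, 0.136, 0.001, 0.0]
force: [-0.5, 0.6, -2.2]
finger_gap: 0.0578
gripper_force: 55.6
[0.57230152 0.05231372 0.12879429] [9.90648584e-01 1.36434558e-01 9.85123956e-04 1.51795751e-04] [-0.     0.003  0.003  0.003  0.002 -0.004 -0.002]
seat 0.9479534029960632 -3 3
collar 0.9962241649627686 0 0
208 [(306, 26, 21, 95), (308, 26, 21, 97), (310, 26, 19, 96), (312, 26, 22, 94), (314, 26, 19, 94), (316, 21, 27, 95), (318, 19, 74, 93), (320, 19, 132, 93), (322, 20, 163, 94), (324, 20, 163, 94), (326, 19, 167, 93), (328, 19, 144, 94), (330, 19, 68, 116), (332, 26, 29, 184), (334, 27, 23, 199), (336, 27, 23, 202), (338, 25, 24, 203), (340, 25, 23, 204), (342, 25, 24, 205), (344, 24, 25, 208)]
211 [(306, 26, 21, 95), (308, 23, 24, 97), (310, 30, 21, 95), (312, 30, 22, 93), (314, 21, 38, 94), (316, 19, 125, 90), (318, 19, 169, 92), (320, 19, 170, 93), (322, 19, 174, 94), (324, 19, 168, 94), (326, 20, 173, 93), (328, 19, 165, 94), (330, 20, 168, 94), (332, 19, 110, 104), (334, 22, 38, 170), (336, 25, 24, 203), (338, 27, 24, 201), (340, 27, 24, 203), (342, 26, 25, 204), (344, 24, 25, 208)]
214 [(306, 23, 24, 95), (308, 26, 21, 96), (310, 27, 24, 95), (312, 30, 22, 92), (314, 19, 97, 89), (316, 19, 169, 89), (318, 20, 174, 91), (320, 20, 173, 93), (322, 20, 172, 95), (324, 19, 176, 94), (326, 20, 175, 93), (328, 20, 175, 92), (330, 19, 174, 94), (332, 19, 165, 93), (334, 19, 72, 121), (336, 26, 26, 197), (338, 27, 24, 201), (340, 26, 25, 204), (342, 25, 24, 205), (344, 24, 23, 207)]
axis at seat [318.85641932 211.05989517] [319.1318727  244.59289412]
seat ray [0.57224629 0.04616544 0.049     ]
```

```bash
cat > seat.py <<'E'
from h import *
from scipy.optimize import least_squares
import sys
s=env.read_state(); e=s['eef_pos']; r=R.from_quat(s['ee_rot'])
col,ft,st=map(float,sys.argv[1:4])
def f(q):
    F=circ('wrist',q,.009,.049,s); S=circ('wrist',q,.036,.049,s)
    return [F[:,0].mean()-col,F[:,1].min()-ft,S[:,1].min()-st]
o=least_squares(f,[.57,.05]); print(e,'post',o.x,'res',o.fun.round(1),'tool offset post-TCP cm',go([*o.x,e[2]],s))
E
python3 seat.py 323.8 206 174.5
python3 - <<'E'
from h import *
s=env.read_state(); e=s['eef_pos']; r=R.from_quat(s['ee_rot'])
im=cv2.imread('pics/w5.png',0)
for c in (319,): print([(i,int(im[i,c])) for i in range(215,345) if abs(int(im[i,c])-int(im[i-1,c]))>10])
def f(p):
    c=e+r.apply([p[0],0,0]); z=e[2]+p[1]
    A=circ('wrist',c[:2],.03,z,s);B=circ('wrist',c[:2],.03,z+.024,s);H=circ('wrist',c[:2],.011,z+.024,s);L=circ('wrist',c[:2],.011,z,s)
    return np.array([A[:,1].min()-218,B[:,1].max()-336.5,H[:,1].min()-269.5,H[:,1].max()-308.5,L[:,1].max()-283])
from scipy.optimize import least_squares
o=least_squares(f,[-.003,0]); print('collar dx,dz',o.x,o.fun.round(1))
E
```

```text
[0.57220202 0.05226817 0.12859449] post [0.56864458 0.04705485] res [ 0.   0.4 -0.3] tool offset post-TCP cm [-0.48  0.41 -0.  ]
[(218, 54), (269, 83), (270, 121), (271, 137), (277, 113), (278, 89), (280, 134), (281, 151), (282, 119), (283, 71), (284, 45), (336, 110), (337, 169), (338, 190)]
collar dx,dz [-0.0062742  -0.00578848] [-0.2  0.4  1.8 -0.6 -1.8]
```

```bash
python3 -m crank '[[-0.15,0.4,0,0],[0,0,0,0],[0,0,0,0],[0,0,0,0]]'
python3 - <<'E'
from h import *
s,im=shot('wrist','w6'); g=cv2.cvtColor(im,cv2.COLOR_RGB2HSV)
print(s['eef_pos'].round(4),s['force'].round(1))
for row in (204,208,212,215):
    c=np.where((g[row,295:350,1]>90)&(g[row,295:350,0]<24))[0]+295; print(row,c.min() if len(c) else 0,c.max() if len(c) else 0)
print('axis at seat',proj('wrist',[*s['eef_pos'][:2],.049],s))
a=cv2.imread('pics/w5.png'); b=im[:,:,::-1].copy(); x0,x1,y0,y1=275,380,120,212
m=cv2.matchTemplate(b[y0-15:y1+15,x0-15:x1+15],a[y0:y1,x0:x1],cv2.TM_CCOEFF_NORMED); _,v,_,l=cv2.minMaxLoc(m); print(v,l[0]-15,l[1]-15)
E
```

```text
clock: 7.68
eef_pos: [0.5713, 0.0479, 0.1274]
ee_rot: [0.991, 0.136, 0.0, -0.0]
force: [0.3, 0.2, -2.3]
finger_gap: 0.0581
gripper_force: 55.6
[0.5713 0.0479 0.1274] [ 0.3  0.2 -2.3]
204 0 0
208 312 327
212 310 329
215 309 329
axis at seat [318.91513141 211.48407157]
0.9579364061355591 0 -2
```

```bash
python3 -m crank '[[0,0,1,0],[0,0,0.8,0],[0,0,0.4,0],[0,0,0,0]]'; python3 -m crank '[[0,0,0.4,0],[0,0,0.4,0],[0,0,0.4,0],[0,0,0,0],[0,0,0,0]]'
```

```text
clock: 8.07
eef_pos: [0.5705, 0.048, 0.1037]
ee_rot: [0.991, 0.137, -0.001, -0.0]
force: [-1.5, -0.8, -3.0]
finger_gap: 0.0584
gripper_force: 55.6
clock: 8.48
eef_pos: [0.5712, 0.048, 0.0931]
ee_rot: [0.991, 0.136, -0.0, -0.0]
force: [-0.0, 0.1, -2.2]
finger_gap: 0.0582
gripper_force: 55.6
```

The bottom edge is 17 mm down the post with no contact force, so the collar is on it. Lowering to the seat.

```bash
python3 -m crank '[[0,0,0.7,0],[0,0,0.7,0],[0,0,0.7,0],[0,0,0.7,0],[0,0,0,0]]'; python3 -m crank '[[0,0,0.6,0],[0,0,0.4,0],[0,0,0.2,0],[0,0,0,0],[0,0,0,0]]'
```

```text
clock: 8.9
eef_pos: [0.5705, 0.0479, 0.0635]
ee_rot: [0.991, 0.137, -0.001, -0.0]
force: [-0.9, -0.1, -3.0]
finger_gap: 0.0584
gripper_force: 55.6
clock: 9.32
eef_pos: [0.5713, 0.048, 0.0533]
ee_rot: [0.991, 0.137, -0.0, -0.0]
force: [0.9, 0.3, -3.0]
finger_gap: 0.0582
gripper_force: 55.6
```

```bash
python3 -m crank '[[0,0,0.15,0],[0,0,0.15,0],[0,0,0,0],[0,0,0,0]]'
```

```text
clock: 9.65
eef_pos: [0.5715, 0.048, 0.0506]
ee_rot: [0.991, 0.136, 0.0, 0.0]
force: [-1.4, -1.0, 2.3]
finger_gap: 0.0583
gripper_force: 56.1
```

```bash
python3 -m crank '[[0,0,0.1,0],[0,0,0.1,0],[0,0,0,0],[0,0,0,0]]'
```

```text
clock: 9.98
eef_pos: [0.5716, 0.048, 0.0503]
ee_rot: [0.991, 0.136, 0.0, 0.001]
force: [-15.9, -4.3, 41.3]
finger_gap: 0.0584
gripper_force: 59.6
```

Contact: the collar is home. I'll relieve the push, open, go straight up, and look.

```bash
python3 -m crank '[[0,0,-0.18,0],[0,0,0,0]]'; python3 -m crank '[[0,0,0,0],[0,0,0,0],[0,0,0,0],[0,0,0,0],[0,0,0,0]]' 0; python3 -m crank '[[0,0,-1,0],[0,0,-3.5,0],[0,0,-4,0],[0,0,-4,0],[0,0,-3,0]]'
python3 - <<'E'
from h import *
s,im=shot('wrist','w7'); print(s['qpos'].round(2))
for d in env.find_in('wrist','large_collar'): print(d)
for d in env.trace('wrist','large_collar'):
    x,i=fitcyl(d['mask'],[.569,.048],.03,.049,.073,s); print(d['conf'],x,i)
print(go([.617,.272,.2]))
E
```

```text
clock: 10.15
eef_pos: [0.5715, 0.048, 0.0506]
ee_rot: [0.991, 0.136, 0.0, 0.0]
force: [-0.5, -0.8, 4.4]
finger_gap: 0.0582
gripper_force: 56.5
clock: 10.57
eef_pos: [0.5713, 0.048, 0.05]
ee_rot: [0.991, 0.136, -0.0, -0.0]
force: [0.0, 0.2, 0.0]
finger_gap: 0.0854
gripper_force: 0.0
clock: 10.98
eef_pos: [0.5715, 0.0485, 0.209]
ee_rot: [0.991, 0.137, 0.001, -0.0]
force: [0.1, -0.3, 0.6]
finger_gap: 0.0858
gripper_force: 0.0
[ 0.38  0.42 -0.66  1.75  0.29  1.07 -1.68]
{'point': [0.5759, 0.0527, 0.0758], 'conf': 0.67}
0.76 [0.56789632 0.04742852] 0.7934931506849315
[ 10.35 -20.34   0.82]
```

```bash
python3 -m crank '[[1.8,-3.6,0,0],[1.8,-3.6,0,0],[1.8,-3.6,0,0],[1.8,-3.6,0,0],[1.8,-3.6,1,0]]'; python3 -m crank '[[1,-2.3,2,0],[0,0,2,0],[0,0,0,0],[0,0,0,0],[0,0,0,0]]'
python3 - <<'E'
from h import *
s,im=shot('wrist','w8'); print(s['qpos'].round(2),s['eef_pos'])
for d in env.trace('wrist','small_collar'):
    M=d['mask']; x,i=fitcyl(M,[.617,.272],.023,0,.02,s); print(round(d['conf'],2),x.round(4),round(i,2),im[M].mean(0).round(),go([*x,.0],s))
E
```

```text
clock: 11.55
eef_pos: [0.6096, 0.2477, 0.1958]
ee_rot: [0.991, 0.136, 0.0, -0.0]
force: [0.3, -0.2, 1.4]
finger_gap: 0.0854
gripper_force: 0.0
clock: 11.97
eef_pos: [0.6131, 0.2694, 0.1559]
ee_rot: [0.991, 0.136, 0.0, 0.0]
force: [-0.2, -0.7, -0.9]
finger_gap: 0.0856
gripper_force: 0.0
[-0.03  0.65 -0.63  1.54  0.42  1.09 -2.06] [0.61309501 0.26944818 0.15587212]
0.85 [0.617 0.272] 0.0 [150.  89.  99.] [ 0.44 -0.15 15.59]
0.71 [0.617 0.272] 0.0 [23. 69. 31.] [ 0.44 -0.15 15.59]
0.57 [0.627  0.2734] 0.77 [99. 98. 90.] [ 1.440e+00 -1.000e-02  1.559e+01]
```

View pics/w8.png

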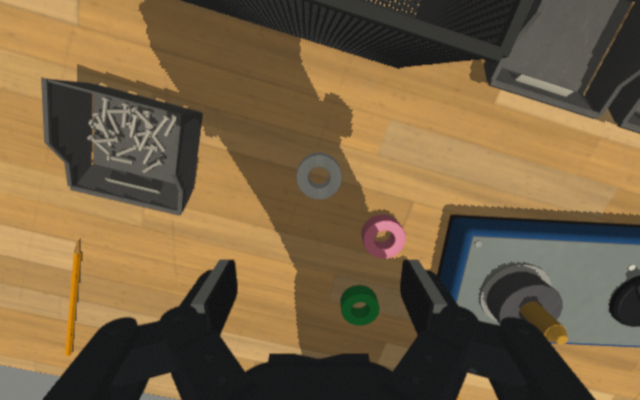

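The bright collar is at (319,176), in the arm's shadow, with pink at (384,237) and green at (360,305). The large collar sits on the post at (530,293).

Run:
```python
from h import *
s=env.read_state()
im=cv2.imread('pics/w8.png'); g=cv2.cvtColor(im,cv2.COLOR_BGR2HSV)
m=((g[:,:,1]<45)&(g[:,:,2]>80)).astype(np.uint8); m[:145]=0;m[210:]=0;m[:,:285]=0;m[:,355:]=0
p=np.argwhere(m)[:,::-1].astype(np.float32); c,r=cv2.minEnclosingCircle(p); print(c,r,len(p), p.min(0),p.max(0))
M=np.zeros(m.shape,np.uint8); cv2.fillConvexPoly(M,cv2.convexHull(p).astype(np.int32),1)
x,i=fitcyl(M>0,[.622,.272],.023,0,.02,s); print(x,i,go([*x,.005],s)); print(ray('wrist',c,.018,s))
```

```text
(318.5, 175.59091186523438) 22.856548309326172 1253 [297. 153.] [341. 198.]
[0.62603828 0.27371345] 0.9037610619469026 [ 1.3  -0.06 15.15]
[0.62861581 0.27404745 0.018     ]
```

```bash
python3 -m crank '[[0.6,0,2,0],[0.5,0,3.5,0],[0,0,3.5,0],[0,0,3,0],[0,0,0,0]]'; python3 -m crank '[[0,0,1.5,0],[0,0,1,0],[0,0,0.5,0],[0,0,0,0],[0,0,0,0]]';  python3 - <<'E'
from h import *
s=env.read_state(); print(s['eef_pos'],go([.6245,.273,.005],s))
E
```

```text
clock: 12.48
eef_pos: [0.6212, 0.2711, 0.0304]
ee_rot: [0.991, 0.136, -0.003, 0.001]
force: [-1.0, -0.6, -0.4]
finger_gap: 0.0854
gripper_force: 0.0
clock: 12.9
eef_pos: [0.6237, 0.2737, 0.006]
ee_rot: [0.991, 0.136, 0.0, -0.0]
force: [0.6, 0.4, -0.0]
finger_gap: 0.0856
gripper_force: 0.0
[0.62367781 0.27365596 0.00596722] [0.06 0.09 0.1 ]
```

```bash
python3 -m crank '[[0,0,0,0],[0,0,0,0],[0,0,0,0],[0,0,0,0],[0,0,0,0]]' 255 40; python3 -m crank '[[0,0,-1,0],[0,0,-3.5,0],[0,0,-4,0],[0,0,-4,0],[0,0,-4,0]]';  python3 - <<'E'
from h import *
s=env.read_state(); print(s['eef_pos'],s['finger_gap'],go([.571,.048,.17],s))
E
```

```text
clock: 13.32
eef_pos: [0.6236, 0.2736, 0.0059]
ee_rot: [0.991, 0.136, 0.0, -0.0]
force: [-1.5, -2.3, 9.3]
finger_gap: 0.0438
gripper_force: 40.0
clock: 13.73
eef_pos: [0.6228, 0.2734, 0.1725]
ee_rot: [0.991, 0.137, -0.0, -0.0]
force: [0.6, 0.6, -1.3]
finger_gap: 0.0436
gripper_force: 41.8
[0.62275809 0.27339334 0.17245321] 0.04363409471313393 [-11.09  20.3    0.24]
```

```bash
python3 -m crank '[[-1.5,2.7,0,0],[-2,3.6,0,0],[-2,3.6,0,0],[-2,3.6,0,0],[-2,3.6,0,0]]'; python3 -m crank '[[-1.6,3.2,0,0],[0,0,1.5,0],[0,0,2,0],[0,0,0,0],[0,0,0,0]]';python3 -m crank '[[0,0,0,0],[0,0,0,0]]';  python3 - <<'E'
from h import *
s,im=shot('wrist','w9'); print(s['eef_pos'],s['finger_gap'],go([.571,.048,.135],s))
cv2.imwrite('pics/w9c.png',cv2.resize(im[100:400,170:470,::-1],None,fx=2,fy=2))
E
```

```text
clock: 14.15
eef_pos: [0.5771, 0.0814, 0.1706]
ee_rot: [0.991, 0.137, 0.0, 0.0]
force: [1.2, -0.7, -2.4]
finger_gap: 0.0438
gripper_force: 41.8
clock: 14.57
eef_pos: [0.5708, 0.0483, 0.1352]
ee_rot: [0.991, 0.137, -0.001, -0.0]
force: [1.2, 1.3, -1.3]
finger_gap: 0.0433
gripper_force: 41.8
clock: 14.73
eef_pos: [0.5718, 0.0487, 0.1362]
ee_rot: [0.991, 0.137, 0.001, -0.0]
force: [0.4, 0.1, -2.0]
finger_gap: 0.0437
gripper_force: 41.8
[0.57178438 0.04865595 0.13624505] 0.04367454232100651 [-0.09  0.04  0.12]
```

View pics/w9c.png

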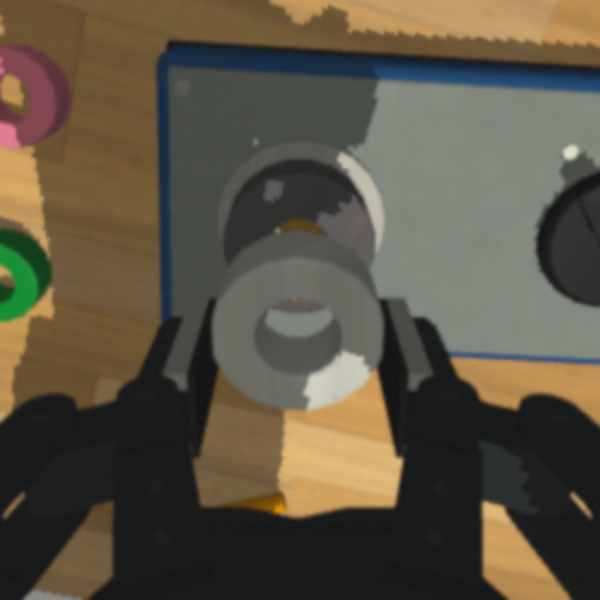

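Run:
```python
from h import *
from scipy.optimize import least_squares
s=env.read_state(); e=s['eef_pos']; r=R.from_quat(s['ee_rot'])
im=cv2.imread('pics/w9.png',0); print([(i,int(im[i,319])) for i in range(205,320) if abs(int(im[i,319])-int(im[i-1,319]))>9])
def fit(R0,h,obs,dz):
    def f(p):
        c=e+r.apply([p[0],0,0]); z=e[2]+dz
        A,B,H,L=[circ('wrist',c[:2],a,b,s)[:,1] for a,b in ((R0,z),(R0,z+h),(.011,z+h),(.011,z))]
        return np.array([A.min(),B.max(),H.min(),H.max(),L.max()])-obs
    o=least_squares(f,[-.003]); print(dz,o.x,o.fun.round(1))
for dz in (-.001,-.004): fit(.03,.024,np.array([218,336.5,269.5,308.5,283]),dz)
for dz in (-.006,-.009): fit(.023,.02,np.array([215.5,305,250,287.5,268.5]),dz)
```

```text
[(229, 108), (256, 104), (257, 122), (268, 105), (269, 87), (287, 101), (304, 119), (305, 139), (306, 149), (311, 171)]
-0.001 [-0.00301759] [-2.5  2.5  1.4  0.5 -1.8]
-0.004 [-0.00505711] [-1.   1.2  1.7 -0.2 -1.8]
-0.006 [0.00303556] [-1.7  1.8  0.5  0.4 -1. ]
-0.009 [0.00123597] [-0.7  0.9  0.9 -0.1 -1.1]
```

The collar in hand is at crop (298,330) and lined up sideways with the post at (300,225). It sits about 6 mm further forward in the grip than the large one did, so I'll shift the tool back by that.

```bash
python3 -m crank '[[-0.65,0.05,0,0],[0,0,1,0],[0,0,0,0],[0,0,0,0]]'; python3 -m crank '[[0,0,0.6,0],[0,0,0.4,0],[0,0,0.4,0],[0,0,0.3,0],[0,0,0,0]]'
```

```text
clock: 15.12
eef_pos: [0.5647, 0.0457, 0.1245]
ee_rot: [0.991, 0.137, -0.001, -0.0]
force: [0.9, 0.3, -2.7]
finger_gap: 0.0443
gripper_force: 41.8
clock: 15.53
eef_pos: [0.5648, 0.0457, 0.1073]
ee_rot: [0.991, 0.136, -0.001, -0.0]
force: [-0.0, 1.1, -0.9]
finger_gap: 0.044
gripper_force: 41.8
```

```bash
python3 -m crank '[[0,0,0.4,0],[0,0,0.4,0],[0,0,0,0],[0,0,0,0]]'
```

```text
clock: 15.87
eef_pos: [0.565, 0.0458, 0.0998]
ee_rot: [0.991, 0.137, -0.0, -0.0]
force: [-0.9, 0.4, -1.9]
finger_gap: 0.0437
gripper_force: 41.8
```

```bash
python3 -m crank '[[0,0,0.5,0],[0,0,0.5,0],[0,0,0.5,0],[0,0,0.2,0],[0,0,0,0]]'; python3 -m crank '[[0,0,0.15,0],[0,0,0.1,0],[0,0,0,0],[0,0,0,0]]'
```

```text
clock: 16.28
eef_pos: [0.5648, 0.0458, 0.0824]
ee_rot: [0.991, 0.137, -0.001, -0.0]
force: [0.0, 0.4, -1.7]
finger_gap: 0.0437
gripper_force: 41.8
clock: 16.62
eef_pos: [0.5652, 0.0458, 0.0806]
ee_rot: [0.991, 0.136, -0.0, -0.0]
force: [0.7, -1.0, -2.3]
finger_gap: 0.0438
gripper_force: 41.8
```

```bash
python3 -m crank '[[0,0,0.12,0],[0,0,0,0],[0,0,0,0]]'
```

```text
clock: 16.87
eef_pos: [0.5652, 0.0458, 0.0794]
ee_rot: [0.991, 0.136, -0.0, -0.0]
force: [-0.2, 0.7, -1.6]
finger_gap: 0.0439
gripper_force: 41.8
```

```bash
python3 -m crank '[[0,0,0.1,0],[0,0,0,0],[0,0,0,0]]'
```

```text
clock: 17.12
eef_pos: [0.5653, 0.0458, 0.0789]
ee_rot: [0.991, 0.136, 0.0, 0.0]
force: [-4.8, -1.5, 9.8]
finger_gap: 0.0439
gripper_force: 42.9
```

```bash
python3 -m crank '[[0,0,-0.05,0],[0,0,0,0],[0,0,0,0],[0,0,0,0],[0,0,0,0]]' 0; python3 -m crank '[[0,0,-1,0],[0,0,-3,0],[0,0,-4,0],[0,0,-4,0],[0,0,0,0]]'
python3 - <<'E'
from h import *
s=env.read_state(); print(s['eef_pos'],s['qpos'].round(2),go([.55,-.085,.2],s))
E
```

```text
clock: 17.53
eef_pos: [0.5652, 0.0457, 0.0789]
ee_rot: [0.991, 0.136, -0.0, -0.0]
force: [0.2, -0.3, 0.1]
finger_gap: 0.0855
gripper_force: 0.0
clock: 17.95
eef_pos: [0.5679, 0.0468, 0.2067]
ee_rot: [0.991, 0.137, 0.005, 0.0]
force: [0.2, 0.4, 1.2]
finger_gap: 0.0852
gripper_force: 0.0
[0.56791941 0.04683502 0.20667674] [ 0.4   0.42 -0.68  1.77  0.3   1.05 -1.68] [-5.3  12.2   0.65]
```

```bash
python3 -m crank '[[-1.5,3,0,0],[-2,3,0,0],[-2,3,0,0],[0,0,0,0],[0,0,0,0]]'; python3 -m crank '[[0,0,0,0],[0,0,0,0],[0,0,0,0]]'
python3 - <<'E'
from h import *
s,im=shot('wrist','w10'); print(s['eef_pos'],s['ee_rot'])
for l in ['dial_handle','large_collar','small_collar']:
    for d in env.find_in('wrist',l)[:2]: print(l,d,proj('wrist',d['point'],s).round())
E
```

```text
clock: 18.37
eef_pos: [0.5362, -0.0578, 0.1995]
ee_rot: [0.991, 0.135, 0.0, 0.0]
force: [-0.1, 0.2, 0.5]
finger_gap: 0.0852
gripper_force: 0.0
clock: 18.62
eef_pos: [0.5368, -0.0545, 0.1991]
ee_rot: [0.991, 0.137, 0.0, -0.0]
force: [0.1, -0.6, -0.8]
finger_gap: 0.0852
gripper_force: 0.0
[ 0.53681946 -0.05454209  0.19908027] [ 9.90517084e-01  1.37389422e-01  1.26271967e-04 -1.92902818e-04]
dial_handle {'point': [0.5996, -0.0833, 0.0561], 'conf': 0.62} [365. 137.]
large_collar {'point': [0.5847, 0.0328, 0.0767], 'conf': 0.71} [239. 120.]
small_collar {'point': [0.5726, 0.0488, 0.0939], 'conf': 0.61} [212. 130.]
small_collar {'point': [0.4834, 0.1818, 0.0231], 'conf': 0.59} [104. 170.]
```

View pics/w10.png

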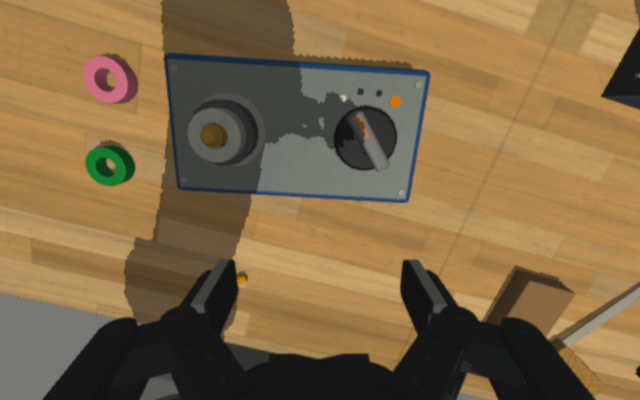

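Both collars are stacked on the post at (215,133). The dial disc is at (365,138), the handle runs (360,112) to (382,168), and the marks are white (344,98) and orange (395,102).

Run:
```python
from h import *
s=env.read_state(); print('disc',ray('wrist',(365.5,138),.053,s))
W,O=[ray('wrist',p,.045,s)[:2] for p in [(344,98),(395,102)]]
d=O-W; n=np.linalg.norm(d); X=np.array([-d[1],d[0]])/n; X=X if X[0]>0 else -X; print('yaw',np.arctan2(X[1],X[0]),'dial',(W+O)/2-X*.045*np.cos(.6),n)
a,b=ray('wrist',(360,113),.081,s),ray('wrist',(377,168),.081,s); print('handle top',a,b,np.arctan2(*(a-b)[1::-1]),(a+b)/2)
t=[.597,-.084,.15]; print(go(t,s), 'heading', R.from_quat(s['ee_rot']).as_euler('xyz')[2])
```

```text
disc [ 0.59882483 -0.08537446  0.053     ]
yaw 0.2011416799726114 dial [ 0.59728142 -0.08640518] 0.049795417158745706
handle top [ 0.61938044 -0.06878997  0.081     ] [ 0.57780367 -0.0990724   0.081     ] 0.629500338955466 [ 0.59859205 -0.08393118  0.081     ]
[5.03 4.41 4.88] heading 0.2746987407105861
```

```bash
python3 -m crank '[[1.6,1.5,0,0],[2,1.6,0,0],[1.4,1.3,1,0],[0,0,1,-0.1],[0,0,1,-0.1]]'; python3 -m crank '[[0,0,1,-0.11],[0,0,1,-0.11],[0,0,0,-0.11],[0,0,0,0],[0,0,0,0]]'
python3 - <<'E'
from h import *
s=env.read_state(); print(go([.597,-.085,.06],s),R.from_quat(s['ee_rot']).as_euler('xyz')[2],s['qpos'].round(2))
E
```

```text
clock: 19.23
eef_pos: [0.5973, -0.0846, 0.1681]
ee_rot: [0.972, 0.237, 0.0, -0.0]
force: [0.4, -0.1, 0.1]
finger_gap: 0.085
gripper_force: 0.0
clock: 19.65
eef_pos: [0.5967, -0.0845, 0.1488]
ee_rot: [0.921, 0.39, 0.0, -0.0]
force: [0.2, 0.5, 0.8]
finger_gap: 0.0852
gripper_force: 0.0
[-0.02  0.07  8.88] 0.8004289394942528 [ 0.62  0.57 -0.72  1.73  0.43  1.01 -1.02]
```

```bash
python3 -m crank '[[0,0,2,0],[0,0.07,3,0],[0,0,2.4,0],[0,0,1.3,0],[0,0,0,0]]'; python3 -m crank '[[0,0,0,0],[0,0,0,0],[0,0,0,0],[0,0,0,0],[0,0,0,0]]' 255 60; python3 -m crank '[[0,0,0,0],[0,0,0,0],[0,0,0,0],[0,0,0,0],[0,0,0,0]]'
```

```text
clock: 20.07
eef_pos: [0.5959, -0.0848, 0.0597]
ee_rot: [0.921, 0.39, -0.001, -0.001]
force: [-0.8, -0.3, -0.8]
finger_gap: 0.0853
gripper_force: 0.0
clock: 20.48
eef_pos: [0.5975, -0.0853, 0.0627]
ee_rot: [0.92, 0.391, 0.0, 0.0]
force: [-0.7, -0.3, 0.2]
finger_gap: 0.0254
gripper_force: 0.0
clock: 20.9
eef_pos: [0.5978, -0.0857, 0.0627]
ee_rot: [0.92, 0.391, 0.001, 0.001]
force: [0.7, -3.4, 6.7]
finger_gap: 0.0127
gripper_force: 59.8
```

```bash
python3 -m crank '[[0,0,0,0.1],[0,0,0,0.1],[0,0,0,0.1],[0,0,0,0.1],[0,0,0,0]]'; python3 -c "
from h import *
s=env.read_state();print(s['torque'],R.from_quat(s['ee_rot']).as_euler('xyz')[2])"
```

```text
clock: 21.32
eef_pos: [0.5977, -0.0855, 0.0627]
ee_rot: [0.98, 0.198, 0.001, 0.001]
force: [1.7, -2.9, 6.9]
finger_gap: 0.0128
gripper_force: 59.9
[-0.55742967 -0.0176613   0.13592637] 0.3977257870809565
```

Forces are low and the dial follows. Turning on.

```bash
python3 -m crank '[[0,0,0,0.1],[0,0,0,0.1],[0,0,0,0.1],[0,0,0,0.1],[0,0,0,0.1]]'; python3 -m crank '[[0,0,0,0.1],[0,0,0,0.1],[0,0,0,0.1],[0,0,0,0],[0,0,0,0]]';python3 -m crank '[[0,0,0,0],[0,0,0,0],[0,0,0,0],[0,0,0,0]]'
python3 - <<'E'
from h import *
s,im=shot('wrist','w11');print(s['torque'],R.from_quat(s['ee_rot']).as_euler('xyz')[2],s['qpos'].round(2))
g=cv2.cvtColor(im,cv2.COLOR_RGB2HSV)
m=((g[:,:,0]<20)&(g[:,:,1]>170)&(g[:,:,2]>120)).astype(np.uint8)
n,_,st,ce=cv2.connectedComponentsWithStats(m)
for i in range(1,n):
    if st[i,4]>15: print(st[i],ce[i].round(),ray('wrist',ce[i],.045,s),ray('wrist',ce[i],.081,s))
E
```

```text
clock: 21.73
eef_pos: [0.5977, -0.0853, 0.0627]
ee_rot: [0.999, -0.049, 0.001, 0.0]
force: [-1.3, -0.7, 7.1]
finger_gap: 0.0125
gripper_force: 60.1
clock: 22.15
eef_pos: [0.5978, -0.0851, 0.0627]
ee_rot: [0.981, -0.196, 0.001, 0.0]
force: [-0.6, -2.1, 8.5]
finger_gap: 0.0124
gripper_force: 60.1
clock: 22.48
eef_pos: [0.5978, -0.0851, 0.0627]
ee_rot: [0.981, -0.195, 0.001, -0.0]
force: [-0.4, -0.8, 8.4]
finger_gap: 0.0126
gripper_force: 60.1
[-0.10127329 -0.01586415  0.17151802] -0.3934338268137294 [ 0.37  0.61 -0.37  1.78  0.29  0.8  -2.11]
[309 167  19  18 262] [318. 175.] [ 0.63945677 -0.10180171  0.045     ] [ 0.64733254 -0.10513235  0.081     ]
[315 228   7  41 244] [318. 248.] [ 0.59649125 -0.08435663  0.045     ] [ 0.61402326 -0.09160795  0.081     ]
```

The handle line and the orange mark share column 318, the tool turned 1.2 rad, and the torque of 0.17 N m matches the third click. Handing in.

```bash
python3 -c "
from bench import env
print(env.job_done())"
```

```text
the job is handed in; nothing more can be done
None
```

I handed the job in at about 22.5 s of the 70 s allowed, and it returned no verdict: both collars are seated on the post and released, large then small, and the gripper is holding the dial at the third click with the handle on the orange mark.

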